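Find the rattling damper cartridge

TASK

One of the three sealed damper cartridges in the rack has a core broken loose inside. Lift them one at a time and gently rock them end to end, clearly tipping each end down in turn, to feel which one has something sliding in it; then press that one, and only that one, fully home into the two sprung clips of the strip-down stand, midway along it, without forcing it. The sound ones belong lying in the rack (any place in it), and the other things on the bench are left alone.

Things in the scene. Friction and masses are not known exactly. Their poses are not given: they have to be found in the camera images.
- rack: fixed rack: dark base plate 130 x 300 mm, 8 mm thick, with wooden V saddles. Origin: centre of its underside, z up. Three places at y = -105, 0, +105 mm; each is two V saddles at x = -48 and +48 mm (20 mm thick); a tube lies along the rack's x, its axis 55 mm above the underside. Between its saddles the tube is free for fingers down to the plate
- stand: fixed strip-down stand: grey plate 170 x 150 mm, 10 mm thick. Origin: centre of its underside, z up, x along the tube it takes. Clips at x = -52 and +52 mm, each a V saddle 20 mm thick between two posts (44 to 68 mm either side, 84 mm high) with round sprung plungers facing in. Between the clips (x -42 to 42 mm) it is free for fingers down to the plate
- stand_seat (a point): point on the stand, 60 mm above the middle of its underside, same axes: the centre of a tube that is fully home. Going down, the tube meets the plungers 25 mm above this; it does not fall in by its weight but must be pushed with roughly 10 N past them onto the rigid saddles; the plungers then hold it
- spring: bystander: upright coil spring, 76 mm wide and 110 mm high, origin at the centre of its underside
- tub: bystander: white plastic tub, 100 mm wide and 100 mm high, origin at the centre of its underside
- wrench: bystander: steel wrench lying flat, origin near its middle
- bearing: bystander: bearing ring, 76 mm wide and 22 mm high, origin at the centre of its underside
- cartridge_k: sealed steel damper cartridge: round tube 40 mm wide, 150 mm long, dark end caps, lying; 0.38 to 0.56 kg either way. Origin: its middle, x along the tube, any roll. All three look alike, in any order. Exactly one holds a loose 0.2 kg core sliding up to 36 mm either side of the middle: it starts when tipped 6 degrees, runs to the low end within 0.5 s at 15 degrees, stays put when level
- cartridge_r: sealed steel damper cartridge: round tube 40 mm wide, 150 mm long, dark end caps, lying; 0.38 to 0.56 kg either way. Origin: its middle, x along the tube, any roll. All three look alike, in any order. Exactly one holds a loose 0.2 kg core sliding up to 36 mm either side of the middle: it starts when tipped 6 degrees, runs to the low end within 0.5 s at 15 degrees, stays put when level
- cartridge_t: sealed steel damper cartridge: round tube 40 mm wide, 150 mm long, dark end caps, lying; 0.38 to 0.56 kg either way. Origin: its middle, x along the tube, any roll. All three look alike, in any order. Exactly one holds a loose 0.2 kg core sliding up to 36 mm either side of the middle: it starts when tipped 6 degrees, runs to the low end within 0.5 s at 15 degrees, stays put when level

How it is judged:
On the way, in this order (a step that is already met when the one before it is completed fails the run):
1. the cartridge with the loose core is held clear of rack and stand and rocked, tipped by more than 9 degrees (height (world z) of core_c0 above 0.09 m and ((height (world z) of cartridge_k above 0.09 m and (angle between cartridge_k's own x axis and vertical below 1.414 rad or angle between cartridge_k's own x axis and vertical above 1.728 rad)) or (height (world z) of cartridge_r above 0.09 m and (angle between cartridge_r's own x axis and vertical below 1.414 rad or angle between cartridge_r's own x axis and vertical above 1.728 rad)) or (height (world z) of cartridge_t above 0.09 m and (angle between cartridge_t's own x axis and vertical below 1.414 rad or angle between cartridge_t's own x axis and vertical above 1.728 rad)))), for 0.1 s.
2. that cartridge is fully home in the clips of the stand (((x of cartridge_k in the frame of stand between -0.015 and 0.015 m and y of cartridge_k in the frame of stand between -0.004 and 0.004 m and z of cartridge_k in the frame of stand between 0.056 and 0.063 m and angle between the x axis of cartridge_k and the x axis of stand, either way round below 0.06 rad) or (x of cartridge_r in the frame of stand between -0.015 and 0.015 m and y of cartridge_r in the frame of stand between -0.004 and 0.004 m and z of cartridge_r in the frame of stand between 0.056 and 0.063 m and angle between the x axis of cartridge_r and the x axis of stand, either way round below 0.06 rad) or (x of cartridge_t in the frame of stand between -0.015 and 0.015 m and y of cartridge_t in the frame of stand between -0.004 and 0.004 m and z of cartridge_t in the frame of stand between 0.056 and 0.063 m and angle between the x axis of cartridge_t and the x axis of stand, either way round below 0.06 rad)) and horizontal distance between core_c0 and stand below 0.07 m), for 0.2 s.
At the end, for the whole second after the job is handed in: the rattling cartridge rests home in both clips (axis 56 to 63 mm above the stand's underside, within 4 mm sideways, 15 mm lengthwise, 0.06 rad); the sound ones rest in the rack (axis 50 to 60 mm above its underside, within 20 mm lengthwise, 0.1 rad) (all of step 2 and ((x of cartridge_k in the frame of rack between -0.02 and 0.02 m and z of cartridge_k in the frame of rack between 0.05 and 0.06 m and y of cartridge_k in the frame of rack between -0.115 and 0.115 m and angle between the x axis of cartridge_k and the x axis of rack, either way round below 0.1 rad) or (x of cartridge_k in the frame of stand between -0.015 and 0.015 m and y of cartridge_k in the frame of stand between -0.004 and 0.004 m and z of cartridge_k in the frame of stand between 0.056 and 0.063 m and angle between the x axis of cartridge_k and the x axis of stand, either way round below 0.06 rad)) and ((x of cartridge_r in the frame of rack between -0.02 and 0.02 m and z of cartridge_r in the frame of rack between 0.05 and 0.06 m and y of cartridge_r in the frame of rack between -0.115 and 0.115 m and angle between the x axis of cartridge_r and the x axis of rack, either way round below 0.1 rad) or (x of cartridge_r in the frame of stand between -0.015 and 0.015 m and y of cartridge_r in the frame of stand between -0.004 and 0.004 m and z of cartridge_r in the frame of stand between 0.056 and 0.063 m and angle between the x axis of cartridge_r and the x axis of stand, either way round below 0.06 rad)) and ((x of cartridge_t in the frame of rack between -0.02 and 0.02 m and z of cartridge_t in the frame of rack between 0.05 and 0.06 m and y of cartridge_t in the frame of rack between -0.115 and 0.115 m and angle between the x axis of cartridge_t and the x axis of rack, either way round below 0.1 rad) or (x of cartridge_t in the frame of stand between -0.015 and 0.015 m and y of cartridge_t in the frame of stand between -0.004 and 0.004 m and z of cartridge_t in the frame of stand between 0.056 and 0.063 m and angle between the x axis of cartridge_t and the x axis of stand, either way round below 0.06 rad)) and linear speed of each of cartridge_k, cartridge_r, cartridge_t below 0.02 m/s); the robot touches nothing.
It fails at once if a cartridge is flung, dropped or shaken hard (faster than 1.2 m/s) (linear speed of any of cartridge_k, cartridge_r, cartridge_t above 1.2 m/s).
It fails at once if a cartridge is forced against the stand (contact forces of saddles and plungers over 120 N in all, at rest about 25 N) (contact force between any of cartridge_k, cartridge_r, cartridge_t and stand above 120 N).
It fails at once if a cartridge is forced against the rack (contact forces over 100 N in all) (contact force between any of cartridge_k, cartridge_r, cartridge_t and rack above 100 N).
It fails at once if a bystander is shifted by more than 30 mm (distance of any of spring, tub, wrench, bearing from where it was at the start of the episode above 0.03 m).
It fails at once if a sound cartridge is pressed into the clips of the stand (((x of cartridge_k in the frame of stand between -0.015 and 0.015 m and y of cartridge_k in the frame of stand between -0.004 and 0.004 m and z of cartridge_k in the frame of stand between 0.056 and 0.063 m and angle between the x axis of cartridge_k and the x axis of stand, either way round below 0.06 rad) or (x of cartridge_r in the frame of stand between -0.015 and 0.015 m and y of cartridge_r in the frame of stand between -0.004 and 0.004 m and z of cartridge_r in the frame of stand between 0.056 and 0.063 m and angle between the x axis of cartridge_r and the x axis of stand, either way round below 0.06 rad) or (x of cartridge_t in the frame of stand between -0.015 and 0.015 m and y of cartridge_t in the frame of stand between -0.004 and 0.004 m and z of cartridge_t in the frame of stand between 0.056 and 0.063 m and angle between the x axis of cartridge_t and the x axis of stand, either way round below 0.06 rad)) and horizontal distance between core_c0 and stand above 0.07 m).
It also fails if it takes over 72 s, if anything falls off the work surface, if the arm or the gripper's body presses on something with over 40 N, if the wrist force passes 120 N, or if a joint passes its speed limit or range.

ROBOT

A 6-joint arm with a two-finger parallel gripper is mounted at the origin on the work surface. World frame = base frame: x ahead of the robot, y to its left, z up, the work surface at z = 0. Lengths are in m, angles in rad, forces in N, time in s.
With the tool pointing down it reaches from about 0.425 to 0.925 m from the base axis. Payload 12.5 kg.
Tool frame: the origin (TCP) lies midway between the tips of the shut fingers; the grasp point (between the pads) lies 19 mm behind it (robot.grip_point_offset is the distance from the TCP to the grasp point, in m); z points along the fingers, y is the direction in which the jaws open and shut (so a half turn about z gives the same grasp; the last joint's range is limited). The gripper opens to 85 mm and grips with 20 to 120 N. Pads are 22 mm wide; open, the fingers measure 114 mm over their backs; the gripper's body (76 mm by 85 mm) begins 54 mm behind the grasp point. The pads swing forward as they close: fully open they stand 13 mm farther back than shut.
Start: joints at [1.016, 0.491, 1.559, -0, 1.092, -0.106], TCP at [0.271, 0.563, 0.231] pointing down, gripper open.
Joint ranges: [-3.1, 3.1], [-0.84, 2.19], [0.05, 2.79], [-1.13, 4.28], [0.06, 2.93], [-2.69, 2.69]. Speed limits (rad/s): [2.22, 2.22, 2.79, 3.14, 3.14, 3.14].

INTERFACE

Orientations are given as a rotation vector (axis times angle).
In Python, from bench import robot gives the robot as it stands.
- The arm moves only by the tool send_rows, never from a script. Its argument "motion" is a list of rows, each an object with "grip": the finger opening in m, from 0 to 0.0854; "delta_pos": the shift along the tool's x, y, z in m, a list of three; "yaw": the turn about the tool's z in rad. In form: [{"grip": grip, "delta_pos": [x, y, z], "yaw": yaw}, ...]. A call has 1 to 20 rows; each row is the pose to reach, as a shift and turn from the pose commanded when the call began, along the tool's axes at that moment; what a row does not reach only later rows make up. A row lasts 1/10 s, in which the tool goes at most 50 mm and 8.59 degrees, less where a joint would pass 70% of its speed; a pose out of reach is approached as far as the arm can. A call with a gripper value outside its range is refused whole. The fingers move at their own pace and stop on an object; "grip_force" is the grip in N (left out, the last holds). Time passes only in rows, so rows that repeat a pose let the fingers close. It gives the time, the measured TCP pose, the force and the opening at its end, in the units of the state.
- robot.sense(): the state, without advancing time (a new reading comes with each control period).
- robot.snapshot(name): name is "side" or "top" or "wrist"; returns a dict with "img" (400x640x3 uint8, red, green, blue), "depth" (400x640 float32, m along the optical axis (not along the pixel's ray), 0 where there is no reading), "camera_matrix" (3x3 intrinsics, pixels), "world_from_camera" (4x4, takes a point from camera to world coordinates); the wrist camera has in their place "mount" (4x4, takes a point from camera to tool coordinates, whose origin is the TCP and whose axes are the flange's). Camera axes: x right, y up, looking along -z (the intrinsics and any distortion apply to the point x, -y, -z); pixel columns grow to the right and rows downward; lengths in m; the calibration is good to about 2 mm. A picture is of the moment at which its call begins: read the wrist's pose just before it.
- robot.hand_in(): hands the job in, once; it reports no verdict.
Trained networks look in a picture, given as the dict that the camera call returned (one of the last four; its "shot" number tells which), for a name from the list of things; names that differ only in an ending like _2 or _b are one class to them, and where a whole thing is asked for, a point or a joint stands for the part that bears it (a point fixed in the world has none). Each returns a list of dicts, best first, with "conf" (0 to 1); they miss things now and then, are a little off and sometimes report something else, mostly with a low value. They report only what shows in the picture. A call takes as long as a camera call.
- robot.recognise(query, picture): "location" ([x, y, z] in m, in world coordinates, good to about 4 mm: the middle of the surface that is visible of it).
- robot.cut_out(query, picture): "pixels" (400x640 bool, what is visible of it).
- robot.tip_of(query, picture): "location" ([x, y, z] in m, in world coordinates, good to about 4 mm: a listed point, or the origin of a listed thing).
The state is a dict: "time": time; "joints": joint angles; "joint_velocities": joint speeds; "tau": joint torques, N m; "tcp_pos": TCP position; "ee_rot": TCP orientation; "wrist_force": force on the tool from outside, world axes, zero at the start; "ft_torque": the same for the moment, N m; "finger_gap": finger opening in m.
Only numpy, scipy, OpenCV 4.12 (cv2) and the standard library are available. Lean on these libraries where they do the work, as an engineer would, in place of code of your own. Each camera call takes 0.05 s, during which the arm holds its last target.

## Working session

There is one attempt and no reset: what is moved stays moved. The work goes in short steps, Python scripts to look and compute and a tool call to move; the robot and the scene stay as the last step left them, time stands still between calls to the robot, and variables do not carry over. Pictures are saved under pics/ and viewed, and the job is handed in when it is done.

Besides the shell and the picture viewer there is one more tool, called after "Call:" by a JSON object that holds its "api" and its "payload", one argument or row to a line. send_rows: Moves the arm, as the interface text tells. Its arguments: {"type":"object","properties":{"motion":{"type":"array","items":{"type":"object","properties":{"grip":{"type":"number"},"delta_pos":{"type":"array","items":{"type":"number"}},"yaw":{"type":"number"}}}},"grip_force":{"type":"number"}},"required":["motion"]}

```bash
mkdir -p pics; ls; cat > h.py <<'E'
import numpy as np, cv2
from bench import robot
from scipy.spatial.transform import Rotation as R
def save(p,n): cv2.imwrite(f'pics/{n}.png',p['img'][:,:,::-1])
def st():
    s=robot.sense()
    print({k:np.round(v,4).tolist() for k,v in s.items() if k not in('tau','joint_velocities')})
    return s
E
python3 - <<'E'
from h import *
s=st()
print(R.from_rotvec(s['ee_rot']).as_matrix().round(3))
for c in('top','side'):
    p=robot.snapshot(c); save(p,c+'0')
    for q in ('cartridge_k','rack','stand','stand_seat','spring','tub','wrench','bearing'):
        for f in (robot.recognise,robot.tip_of):
            try: print(c,q,f.__name__,[(np.round(d['location'],3).tolist(),round(d['conf'],2)) for d in f(q,p)][:5])
            except Exception as e: print(q,e)
print(robot.sense()['time'])
E
```

```text
pics
{'time': 0.0, 'joints': [1.0164, 0.4916, 1.5595, -0.0, 1.0917, -0.1056], 'tcp_pos': [0.271, 0.5629, 0.2307], 'ee_rot': [-0.699, -3.0625, 0.0017], 'wrist_force': [-0.4902, 0.2475, 0.1295], 'ft_torque': [0.0303, 0.0036, -0.0108], 'finger_gap': 0.0852}
[[-0.901  0.434 -0.001]
 [ 0.434  0.901 -0.001]
 [ 0.    -0.001 -1.   ]]
top cartridge_k call [([0.552, 0.08, 0.07], 0.96), ([0.536, 0.288, 0.073], 0.96), ([0.542, 0.185, 0.073], 0.6)]
top cartridge_k call [([0.555, 0.079, 0.057], 0.87), ([0.534, 0.292, 0.055], 0.85), ([0.54, 0.185, 0.06], 0.83)]
top rack call [([0.546, 0.16, 0.008], 0.74)]
top rack call [([0.544, 0.183, -0.002], 0.89)]
top stand call [([0.595, -0.19, 0.011], 0.8)]
top stand call [([0.595, -0.191, 0.001], 0.88)]
top stand_seat call [([0.6, -0.196, 0.01], 0.75), ([0.536, 0.287, 0.073], 0.19)]
top stand_seat call [([0.598, -0.198, 0.058], 0.76)]
top spring call [([0.768, -0.186, 0.09], 0.64)]
top spring call []
top tub call [([0.79, 0.13, 0.048], 0.91)]
top tub call [([0.542, 0.188, 0.057], 0.73), ([0.772, 0.125, 0.0], 0.66)]
top wrench call [([0.792, 0.013, 0.009], 0.
[... 438 characters left out ...]
k call [([0.544, 0.184, -0.002], 0.68)]
side stand call [([0.591, -0.211, 0.014], 0.96)]
side stand call [([0.593, -0.196, 0.002], 0.84)]
side stand_seat call [([0.593, -0.219, 0.014], 0.93), ([0.553, 0.067, 0.062], 0.69), ([0.54, 0.173, 0.065], 0.25)]
side stand_seat call [([0.592, -0.201, 0.057], 0.7)]
side spring call []
side spring call [([0.767, -0.185, 0.001], 0.94), ([0.378, -0.348, -0.004], 0.7)]
side tub call [([0.765, 0.1, 0.068], 0.93)]
side tub call [([0.774, 0.127, -0.003], 0.75)]
side wrench call [([0.791, 0.008, 0.014], 0.7)]
side wrench call [([0.799, 0.01, 0.003], 0.89)]
side bearing call [([0.378, -0.356, 0.019], 0.58)]
side bearing call [([0.379, -0.346, -0.005], 0.6)]
1.7
```

View pics/top0.png

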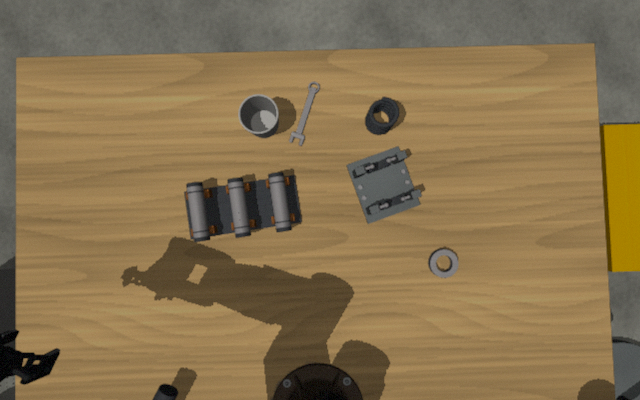

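View pics/side0.png

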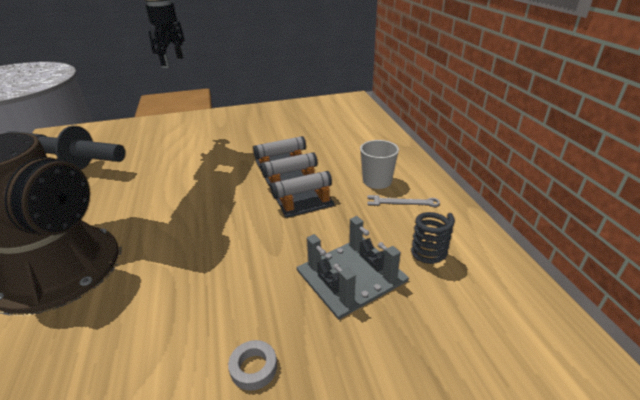

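```bash
python3 - <<'E'
from h import *
import pickle
p=robot.snapshot('top'); pickle.dump({k:v for k,v in p.items()},open('top.pkl','wb'))
ms=robot.cut_out('cartridge_k',p); st_=robot.cut_out('stand',p); rk=robot.cut_out('rack',p)
pickle.dump((ms,st_,rk),open('masks.pkl','wb'))
print(p['camera_matrix'],p['world_from_camera'],p.keys())
K=np.array(p['camera_matrix']);T=np.array(p['world_from_camera'])
v,u=np.mgrid[0:400,0:640]; d=p['depth']
P=np.stack([(u-K[0,2])/K[0,0]*d,-(v-K[1,2])/K[1,1]*d,-d],-1)@T[:3,:3].T+T[:3,3]
np.save('P.npy',P)
def rect(pts):
    r=cv2.minAreaRect((pts[:,:2]*1000).astype(np.float32)); return [np.round(x,1) for x in r]
for m in ms:
    q=P[m['pixels']&(d>0)]; q=q[q[:,2]>.045]
    c=q.mean(0); w=np.linalg.eigh(np.cov(q[:,:2].T)); a=w[1][:,1]
    print('cart',m['conf'],c.round(4),np.degrees(np.arctan2(a[1],a[0])).round(2),rect(q),q[:,2].max().round(4))
for n,L,z0,z1 in(('stand',st_,.004,.016),('rack',rk,.003,.013)):
    for m in L:
        q=P[m['pixels']&(d>0)]; q=q[(q[:,2]>z0)&(q[:,2]<z1)]
        print(n,m['conf'],len(q),rect(q) if len(q) else 0)
print(robot.sense()['time'])
E
```

```text
[[381.99287776   0.         322.87697701]
 [  0.         381.99287776 202.94468043]
 [  0.           0.           1.        ]] [[-0.0315284   0.99868553 -0.04041259  0.50778453]
 [-0.99944955 -0.03108338  0.0115936  -0.01930383]
 [ 0.0103222   0.04075587  0.99911581  1.03626732]
 [ 0.          0.          0.          1.        ]] dict_keys(['img', 'depth', 'camera_matrix', 'world_from_camera', 'shot'])
cart 0.83 [0.5554 0.0806 0.0701] -173.5 [array([554.6,  82.5]), array([149.9,  42.6]), np.float64(6.5)] 0.0803
cart 0.69 [0.5445 0.1827 0.0701] -173.09 [array([544.3, 184.8]), array([149.8,  38. ]), np.float64(7.0)] 0.0788
cart 0.64 [0.5364 0.2865 0.0691] -173.33 [array([536.5, 293. ]), array([150.2,  46.1]), np.float64(6.2)] 0.0802
stand 0.64 2563 [array([ 595.3, -194. ]), array([168.7, 150.9]), np.float64(18.0)]
rack 0.55 2533 [array([547.7, 186.5]), array([129.7, 300.4]), np.float64(7.0)]
1.9
```

```bash
python3 - <<'E'
import numpy as np,pickle,cv2
from scipy.optimize import least_squares
P=np.load('P.npy');ms,s_,rk=pickle.load(open('masks.pkl','rb'))
for m in ms:
    q=P[cv2.erode(m['pixels'].astype(np.uint8),np.ones((3,3)))>0]; q=q[(q[:,2]>.05)]
    c=q.mean(0)
    def f(p):
        a,y0,z0=p; e=np.array([np.cos(a),np.sin(a)]);n=np.array([-e[1],e[0]])
        return np.hypot((q[:,:2]-c[:2])@n-y0,q[:,2]-z0)-.02
    r=least_squares(f,[.117,0,.055],loss='soft_l1',f_scale=.002)
    a=r.x[0];e=np.array([np.cos(a),np.sin(a)]);n=np.array([-e[1],e[0]])
    qa=P[m['pixels']];qa=qa[qa[:,2]>.05];t=(qa[:,:2]-c[:2])@e
    ctr=c[:2]+n*r.x[1]+e*(np.percentile(t,1)+np.percentile(t,99))/2
    print(ctr.round(4),'yaw',np.degrees(a).round(2),'z',r.x[2].round(4),np.std(r.fun).round(4),np.ptp(t).round(3))
# stand: posts
q=P[s_[0]['pixels']]
for z0,z1 in((.075,.095),):
    k=q[(q[:,2]>z0)&(q[:,2]<z1)]; d=k[:,:2]-[.5945,-.195]
    a=np.radians(18);u=d@[np.cos(a),np.sin(a)];v=d@[-np.sin(a),np.cos(a)]
    for su in(-1,1):
        for sv in(-1,1):
            mm=(np.sign(u)==su)&(np.sign(v)==sv);print(su,sv,mm.sum(),(u[mm].min(),u[mm].max(),v[mm].min(),v[mm].max()) if mm.any() else '')
E
```

```text
[0.5548 0.0816] yaw 6.87 z 0.0546 0.0679 0.15
[0.5442 0.1862] yaw 6.94 z 0.0544 0.0503 0.15
[0.5364 0.2908] yaw 6.85 z 0.0544 0.0675 0.15
-1 -1 98 (np.float64(-0.06058367290690263), np.float64(-0.04072615735796168), np.float64(-0.06621323939059302), np.float64(-0.017541244134884486))
-1 1 98 (np.float64(-0.061100259381339034), np.float64(-0.041176702580063625), np.float64(0.01978496526318716), np.float64(0.06875025717102287))
1 -1 100 (np.float64(0.04326105497452685), np.float64(0.06349937998050208), np.float64(-0.06689105781445144), np.float64(-0.015759195857085597))
1 1 104 (np.float64(0.042858136470273055), np.float64(0.06267044360387172), np.float64(0.018630026849895665), np.float64(0.06919353800957924))
```

Call:
{"api": "send_rows", "payload": {
  "motion": [
    {"grip":0.0854,"delta_pos":[-0.357,-0.13,0.08],"yaw":-0.5685},
    {"grip":0.0854,"delta_pos":[-0.357,-0.13,0.08],"yaw":-0.5685},
    {"grip":0.0854,"delta_pos":[-0.357,-0.13,0.08],"yaw":-0.5685},
    {"grip":0.0854,"delta_pos":[-0.357,-0.13,0.08],"yaw":-0.5685},
    {"grip":0.0854,"delta_pos":[-0.357,-0.13,0.08],"yaw":-0.5685},
    {"grip":0.0854,"delta_pos":[-0.357,-0.13,0.08],"yaw":-0.5685},
    {"grip":0.0854,"delta_pos":[-0.357,-0.13,0.08],"yaw":-0.5685},
    {"grip":0.0854,"delta_pos":[-0.357,-0.13,0.08],"yaw":-0.5685},
    {"grip":0.0854,"delta_pos":[-0.357,-0.13,0.08],"yaw":-0.5685},
    {"grip":0.0854,"delta_pos":[-0.357,-0.13,0.08],"yaw":-0.5685}
  ],
  "grip_force": 20
}}

```text
time: 2.9
tcp_pos: [0.5368, 0.2903, 0.151]
ee_rot: [0.185, -3.135, 0.0]
wrist_force: [-0.3, 0.8, 0.5]
finger_gap: 0.0855
```

```bash
python3 - <<'E'
from h import *
s=st()
M=R.from_rotvec(s['ee_rot']).as_matrix();print(M.round(4), np.degrees(np.arctan2(M[1,1],M[0,1])))
p=robot.snapshot('wrist'); save(p,'w1')
e=M.T@(np.array([.5364,.2908,.036])-s['tcp_pos']);print('delta',e.round(4))
E
```

```text
{'time': 2.9, 'joints': [0.3875, 0.5581, 1.6802, 0.0002, 0.9039, -1.3011], 'tcp_pos': [0.5368, 0.2903, 0.151], 'ee_rot': [0.1846, -3.1355, 0.0001], 'wrist_force': [-0.3378, 0.7663, 0.4747], 'ft_torque': [0.0133, 0.0264, -0.0349], 'finger_gap': 0.0855}
[[-9.931e-01 -1.173e-01 -7.000e-04]
 [-1.173e-01  9.931e-01 -1.000e-04]
 [ 7.000e-04 -0.000e+00 -1.000e+00]] 96.7384293463341
delta [0.0003 0.0006 0.115 ]
```

View pics/w1.png

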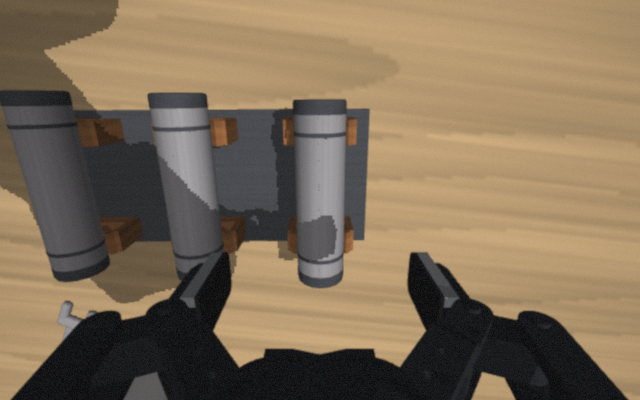

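Call:
{"api": "send_rows", "payload": {
  "motion": [
    {"grip":0.0854,"delta_pos":[0,0,0.04],"yaw":0},
    {"grip":0.0854,"delta_pos":[0,0.0005,0.08],"yaw":0},
    {"grip":0.0854,"delta_pos":[0,0.0005,0.105],"yaw":0},
    {"grip":0.0854,"delta_pos":[0,0.0005,0.119],"yaw":0},
    {"grip":0.07,"delta_pos":[0,0.0005,0.119],"yaw":0},
    {"grip":0.05,"delta_pos":[0,0.0005,0.119],"yaw":0},
    {"grip":0.03,"delta_pos":[0,0.0005,0.119],"yaw":0},
    {"grip":0.03,"delta_pos":[0,0.0005,0.119],"yaw":0},
    {"grip":0.03,"delta_pos":[0,0.0005,0.119],"yaw":0}
  ],
  "grip_force": 20
}}

```text
time: 3.85
tcp_pos: [0.537, 0.2911, 0.0341]
ee_rot: [-0.188, 3.134, -0.0]
wrist_force: [0.5, -6.7, 5.0]
finger_gap: 0.0396
```

```bash
python3 - <<'E'
from h import *
s=st()
E
```

```text
{'time': 3.85, 'joints': [0.3889, 0.718, 1.7555, -0.0013, 0.6662, -1.3008], 'tcp_pos': [0.537, 0.2911, 0.0341], 'ee_rot': [-0.1881, 3.134, -0.0003], 'wrist_force': [0.457, -6.7206, 5.041], 'ft_torque': [-1.1626, 0.0084, 0.177], 'finger_gap': 0.0396}
```

Call:
{"api": "send_rows", "payload": {
  "motion": [
    {"grip":0.03,"delta_pos":[0,0,-0.015],"yaw":0},
    {"grip":0.03,"delta_pos":[0,0,-0.045],"yaw":0},
    {"grip":0.03,"delta_pos":[0,0,-0.075],"yaw":0},
    {"grip":0.03,"delta_pos":[0,0,-0.09],"yaw":0},
    {"grip":0.03,"delta_pos":[0,0,-0.09],"yaw":0},
    {"grip":0.03,"delta_pos":[0,0,-0.09],"yaw":0}
  ]
}}

```text
time: 4.45
tcp_pos: [0.5361, 0.2916, 0.1227]
ee_rot: [-0.188, 3.135, 0.001]
wrist_force: [-0.6, 0.1, -4.4]
finger_gap: 0.0392
```

```bash
cat >> h.py <<'E'
def tq(n=4,cam='side',name=None):
    F=[];T=[]
    for i in range(n):
        p=robot.snapshot(cam); s=robot.sense(); F.append(s['wrist_force']);T.append(s['ft_torque'])
    M=R.from_rotvec(s['ee_rot']).as_matrix()
    print('t',s['time'],'tcp',np.round(s['tcp_pos'],4),'gap',round(float(s['finger_gap']),4))
    print('F tool',(np.mean(F,0)@M).round(3),'T tool',(np.mean(T,0)@M).round(4),'+-',np.std(np.array(T)@M,axis=0).round(4))
    if name: save(p,name)
    return p
E
python3 - <<'E'
from h import *
p=tq(name='s1')
E
```

```text
t 4.65 tcp [0.536  0.2915 0.1213] gap 0.0392
F tool [-0.142  0.315  4.866] T tool [0.0049 0.022  0.0238] +- [0.01   0.0258 0.0056]
```

View pics/s1.png

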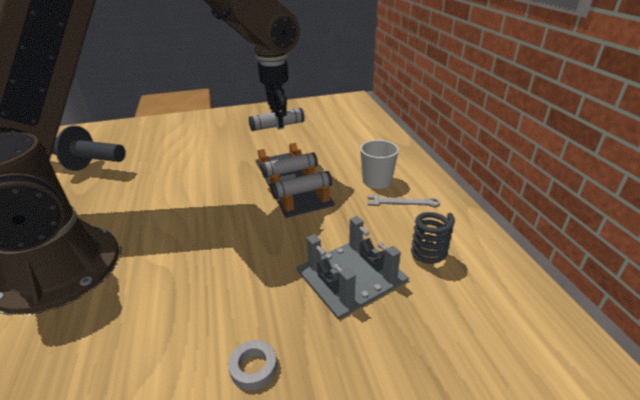

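Call:
{"api": "send_rows", "payload": {
  "motion": [
    {"grip":0.03,"delta_pos":[-0.02,0,0],"yaw":0},
    {"grip":0.03,"delta_pos":[-0.05,0,0],"yaw":0},
    {"grip":0.03,"delta_pos":[-0.08,0,0],"yaw":0},
    {"grip":0.03,"delta_pos":[-0.09,0,0.01],"yaw":0},
    {"grip":0.03,"delta_pos":[-0.09,0,0.04],"yaw":0},
    {"grip":0.03,"delta_pos":[-0.09,0,0.07],"yaw":0},
    {"grip":0.03,"delta_pos":[-0.09,0,0.082],"yaw":0},
    {"grip":0.03,"delta_pos":[-0.09,0,0.088],"yaw":0},
    {"grip":0.03,"delta_pos":[-0.09,0,0.092],"yaw":0},
    {"grip":0.03,"delta_pos":[-0.09,0,0.096],"yaw":0},
    {"grip":0.03,"delta_pos":[-0.09,0,0.096],"yaw":0}
  ]
}}

```text
time: 5.75
tcp_pos: [0.6266, 0.3024, 0.0274]
ee_rot: [-0.188, 3.133, 0.001]
wrist_force: [2.1, -3.3, 0.2]
finger_gap: 0.039
```

```bash
python3 - <<'E'
from h import *
p=tq(1,name='s2')
E
```

```text
t 5.8 tcp [0.6266 0.3024 0.0275] gap 0.0397
F tool [-2.629 -3.672 -0.174] T tool [ 0.5168 -0.1834 -0.0793] +- [0. 0. 0.]
```

View pics/s2.png

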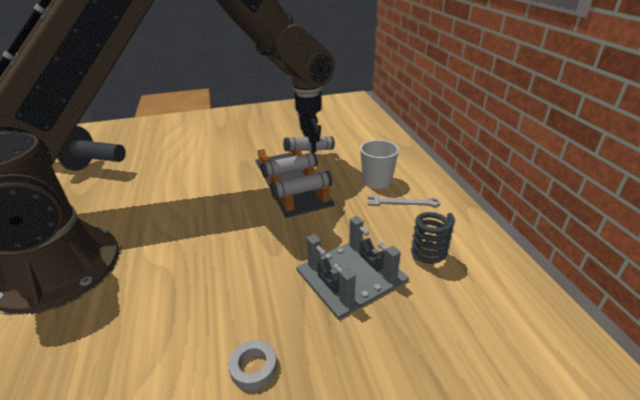

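Call:
{"api": "send_rows", "payload": {
  "motion": [
    {"grip":0.03,"delta_pos":[0,0,0.003],"yaw":0},
    {"grip":0.03,"delta_pos":[0,0,0.003],"yaw":0},
    {"grip":0.03,"delta_pos":[0,0,-0.015],"yaw":0},
    {"grip":0.03,"delta_pos":[0,0,-0.045],"yaw":0},
    {"grip":0.03,"delta_pos":[0,0,-0.08],"yaw":0},
    {"grip":0.03,"delta_pos":[0,0,-0.096],"yaw":0},
    {"grip":0.03,"delta_pos":[0,0,-0.096],"yaw":0},
    {"grip":0.03,"delta_pos":[0,0,-0.096],"yaw":0}
  ]
}}

```text
time: 6.6
tcp_pos: [0.625, 0.3023, 0.121]
ee_rot: [0.188, -3.135, 0.0]
wrist_force: [-0.4, 0.5, -5.2]
finger_gap: 0.0395
```

```bash
cat >> h.py <<'E'
def tilt(p,near):
    ms=robot.cut_out('cartridge_k',p)
    K=np.array(p['camera_matrix']);T=np.array(p['world_from_camera'])
    v,u=np.mgrid[0:400,0:640]; d=p['depth']
    P=np.stack([(u-K[0,2])/K[0,0]*d,-(v-K[1,2])/K[1,1]*d,-d],-1)@T[:3,:3].T+T[:3,3]
    for m in ms:
        mm=cv2.erode(m['pixels'].astype(np.uint8),np.ones((2,2)))>0
        q=P[mm&(d>0)]; c=np.median(q,0)
        q=q[np.linalg.norm(q-c,axis=1)<.085]
        w=np.linalg.svd(q-q.mean(0),full_matrices=False)[2][0]; w*=np.sign(w[0])
        print('cart',round(m['conf'],2),q.mean(0).round(3),len(q),'tilt(+x end up) deg',np.degrees(np.arcsin(w[2])).round(1),'yaw',np.degrees(np.arctan2(w[1],w[0])).round(1))
E
python3 - <<'E'
from h import *
p=tq(8,name='s3'); tilt(p,0)
E
```

```text
t 7.0 tcp [0.6256 0.3023 0.1217] gap 0.0395
F tool [ 0.267 -0.121  4.793] T tool [-0.0116 -0.0161 -0.0261] +- [0.0227 0.0368 0.0141]
cart 0.93 [0.548 0.067 0.062] 886 tilt(+x end up) deg 0.3 yaw 7.1
cart 0.63 [0.612 0.285 0.15 ] 480 tilt(+x end up) deg -15.1 yaw 6.8
cart 0.6 [0.539 0.171 0.061] 747 tilt(+x end up) deg -0.0 yaw 7.3
```

View pics/s3.png

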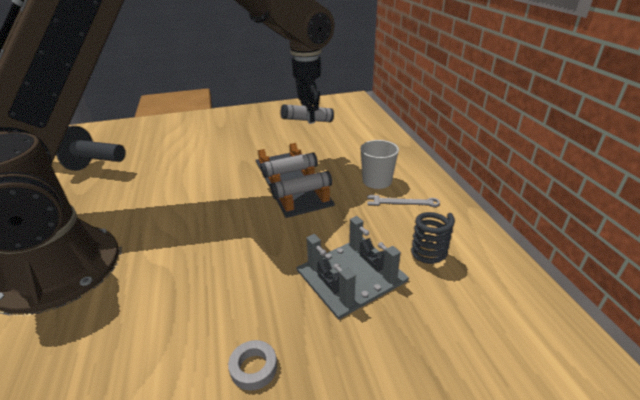

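Call:
{"api": "send_rows", "payload": {
  "motion": [
    {"grip":0.03,"delta_pos":[0.02,0,0],"yaw":0},
    {"grip":0.03,"delta_pos":[0.06,0,0],"yaw":0},
    {"grip":0.03,"delta_pos":[0.1,0,0],"yaw":0},
    {"grip":0.03,"delta_pos":[0.14,0,0],"yaw":0},
    {"grip":0.03,"delta_pos":[0.17,0,0],"yaw":0},
    {"grip":0.03,"delta_pos":[0.18,0,0.015],"yaw":0},
    {"grip":0.03,"delta_pos":[0.18,0,0.045],"yaw":0},
    {"grip":0.03,"delta_pos":[0.18,0,0.065],"yaw":0},
    {"grip":0.03,"delta_pos":[0.18,0,0.075],"yaw":0},
    {"grip":0.03,"delta_pos":[0.18,0,0.084],"yaw":0},
    {"grip":0.03,"delta_pos":[0.18,0,0.092],"yaw":0},
    {"grip":0.03,"delta_pos":[0.18,0,0.098],"yaw":0},
    {"grip":0.03,"delta_pos":[0.18,0,0.098],"yaw":0},
    {"grip":0.03,"delta_pos":[0.18,0,0.08],"yaw":0},
    {"grip":0.03,"delta_pos":[0.18,0,0.05],"yaw":0},
    {"grip":0.03,"delta_pos":[0.18,0,0.02],"yaw":0},
    {"grip":0.03,"delta_pos":[0.18,0,0],"yaw":0},
    {"grip":0.03,"delta_pos":[0.18,0,0],"yaw":0},
    {"grip":0.03,"delta_pos":[0.18,0,0],"yaw":0}
  ]
}}

```text
time: 8.95
tcp_pos: [0.4471, 0.2809, 0.1222]
ee_rot: [-0.188, 3.135, 0.001]
wrist_force: [-0.1, -0.2, -4.4]
finger_gap: 0.0393
```

```bash
python3 - <<'E'
from h import *
p=tq(8,name='s4'); tilt(p,0)
E
```

```text
t 9.35 tcp [0.4469 0.2808 0.1218] gap 0.0392
F tool [ 0.101 -0.039  4.304] T tool [ 0.0027 -0.0159 -0.0155] +- [0.0146 0.0311 0.0219]
cart 0.96 [0.549 0.067 0.063] 854 tilt(+x end up) deg 0.7 yaw 6.7
cart 0.74 [0.439 0.265 0.146] 594 tilt(+x end up) deg 17.3 yaw 6.9
cart 0.72 [0.541 0.171 0.062] 744 tilt(+x end up) deg 0.1 yaw 7.3
```

View pics/s4.png

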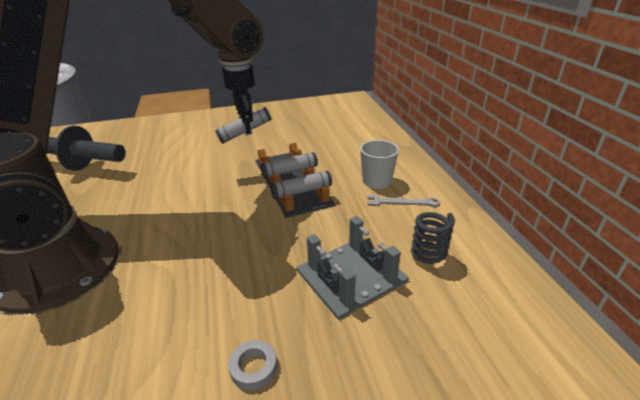

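Call:
{"api": "send_rows", "payload": {
  "motion": [
    {"grip":0.03,"delta_pos":[-0.025,0,0],"yaw":0},
    {"grip":0.03,"delta_pos":[-0.06,0,0],"yaw":0},
    {"grip":0.03,"delta_pos":[-0.085,0,0.01],"yaw":0},
    {"grip":0.03,"delta_pos":[-0.09,0,0.03],"yaw":0},
    {"grip":0.03,"delta_pos":[-0.09,0,0.05],"yaw":0},
    {"grip":0.03,"delta_pos":[-0.09,0,0.065],"yaw":0},
    {"grip":0.03,"delta_pos":[-0.09,0,0.075],"yaw":0},
    {"grip":0.03,"delta_pos":[-0.09,0,0.083],"yaw":0},
    {"grip":0.03,"delta_pos":[-0.09,0,0.089],"yaw":0},
    {"grip":0.03,"delta_pos":[-0.09,0,0.0895],"yaw":0},
    {"grip":0.05,"delta_pos":[-0.09,0,0.089],"yaw":0},
    {"grip":0.07,"delta_pos":[-0.09,0,0.089],"yaw":0},
    {"grip":0.0854,"delta_pos":[-0.09,0,0.089],"yaw":0},
    {"grip":0.0854,"delta_pos":[-0.09,0,0.089],"yaw":0},
    {"grip":0.0854,"delta_pos":[-0.09,0,0.06],"yaw":0},
    {"grip":0.0854,"delta_pos":[-0.09,0,0.02],"yaw":0},
    {"grip":0.0854,"delta_pos":[-0.09,0,0],"yaw":0},
    {"grip":0.0854,"delta_pos":[-0.09,-0.04,0],"yaw":0},
    {"grip":0.0854,"delta_pos":[-0.088,-0.08,0],"yaw":0},
    {"grip":0.0854,"delta_pos":[-0.0855,-0.1055,0],"yaw":0}
  ]
}}

```text
time: 11.4
tcp_pos: [0.5445, 0.1845, 0.1226]
ee_rot: [-0.187, 3.136, 0.0]
wrist_force: [0.4, 0.3, -0.5]
finger_gap: 0.0852
```

```bash
python3 - <<'E'
from h import *
p=robot.snapshot('side'); save(p,'s5'); tilt(p,0)
s=st()
M=R.from_rotvec(s['ee_rot']).as_matrix()
print('delta',(M.T@(np.array([.5442,.1862,.034])-s['tcp_pos'])).round(4))
E
```

```text
cart 0.96 [0.549 0.067 0.063] 817 tilt(+x end up) deg 0.2 yaw 6.8
cart 0.85 [0.523 0.274 0.061] 567 tilt(+x end up) deg -1.8 yaw 6.0
cart 0.77 [0.539 0.171 0.062] 734 tilt(+x end up) deg 0.8 yaw 6.8
{'time': 11.5, 'joints': [0.2107, 0.5521, 1.7944, -0.0002, 0.7952, -1.4768], 'tcp_pos': [0.5446, 0.1838, 0.1226], 'ee_rot': [0.1834, -3.1362, 0.0002], 'wrist_force': [-0.1404, 0.4811, -0.078], 'ft_torque': [-0.0339, -0.0314, 0.0055], 'finger_gap': 0.0856}
delta [0.0001 0.0024 0.0886]
```

View pics/s5.png

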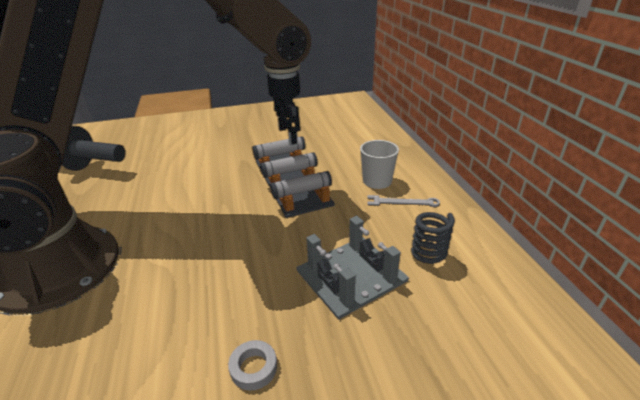

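Call:
{"api": "send_rows", "payload": {
  "motion": [
    {"grip":0.0854,"delta_pos":[0,0.0015,0.04],"yaw":0},
    {"grip":0.0854,"delta_pos":[0,0.0015,0.075],"yaw":0},
    {"grip":0.07,"delta_pos":[0,0.0015,0.0895],"yaw":0},
    {"grip":0.05,"delta_pos":[0,0.0015,0.0895],"yaw":0},
    {"grip":0.03,"delta_pos":[0,0.0015,0.0895],"yaw":0},
    {"grip":0.03,"delta_pos":[0,0.0015,0.0895],"yaw":0},
    {"grip":0.03,"delta_pos":[0,0.0015,0.0895],"yaw":0},
    {"grip":0.03,"delta_pos":[0,0.0015,0.075],"yaw":0},
    {"grip":0.03,"delta_pos":[0,0.0015,0.045],"yaw":0},
    {"grip":0.03,"delta_pos":[0,0.0015,0.015],"yaw":0},
    {"grip":0.03,"delta_pos":[-0.02,0.0015,0],"yaw":0},
    {"grip":0.03,"delta_pos":[-0.05,0.0015,0],"yaw":0},
    {"grip":0.03,"delta_pos":[-0.08,0.0015,0],"yaw":0},
    {"grip":0.03,"delta_pos":[-0.09,0.0015,0.01],"yaw":0},
    {"grip":0.03,"delta_pos":[-0.09,0.0015,0.04],"yaw":0},
    {"grip":0.03,"delta_pos":[-0.09,0.0015,0.07],"yaw":0},
    {"grip":0.03,"delta_pos":[-0.09,0.0015,0.082],"yaw":0},
    {"grip":0.03,"delta_pos":[-0.09,0.0015,0.088],"yaw":0},
    {"grip":0.03,"delta_pos":[-0.09,0.0015,0.094],"yaw":0},
    {"grip":0.03,"delta_pos":[-0.09,0.0015,0.0985],"yaw":0}
  ]
}}

```text
time: 13.5
tcp_pos: [0.6351, 0.1985, 0.0255]
ee_rot: [-0.188, 3.132, 0.0]
wrist_force: [3.1, -4.3, 1.3]
finger_gap: 0.0396
```

Call:
{"api": "send_rows", "payload": {
  "motion": [
    {"grip":0.03,"delta_pos":[0,0,0],"yaw":0},
    {"grip":0.03,"delta_pos":[0,0,-0.015],"yaw":0},
    {"grip":0.03,"delta_pos":[0,0,-0.045],"yaw":0},
    {"grip":0.03,"delta_pos":[0,0,-0.08],"yaw":0},
    {"grip":0.03,"delta_pos":[0,0,-0.0985],"yaw":0},
    {"grip":0.03,"delta_pos":[0,0,-0.0985],"yaw":0},
    {"grip":0.03,"delta_pos":[0,0,-0.0985],"yaw":0}
  ]
}}

```text
time: 14.2
tcp_pos: [0.6333, 0.1987, 0.1226]
ee_rot: [-0.188, 3.136, 0.0]
wrist_force: [-0.5, -0.5, -5.7]
finger_gap: 0.0391
```

```bash
python3 - <<'E'
from h import *
p=tq(8,name='s6'); tilt(p,0)
E
```

```text
t 14.6 tcp [0.6335 0.1985 0.1216] gap 0.039
F tool [ 0.094 -0.285  5.138] T tool [ 0.0061 -0.0018  0.0035] +- [0.0207 0.0258 0.0243]
cart 0.91 [0.615 0.181 0.152] 587 tilt(+x end up) deg -16.5 yaw 5.6
cart 0.87 [0.53  0.275 0.061] 642 tilt(+x end up) deg 0.1 yaw 6.7
cart 0.58 [0.551 0.066 0.062] 841 tilt(+x end up) deg -0.1 yaw 6.7
```

View pics/s6.png

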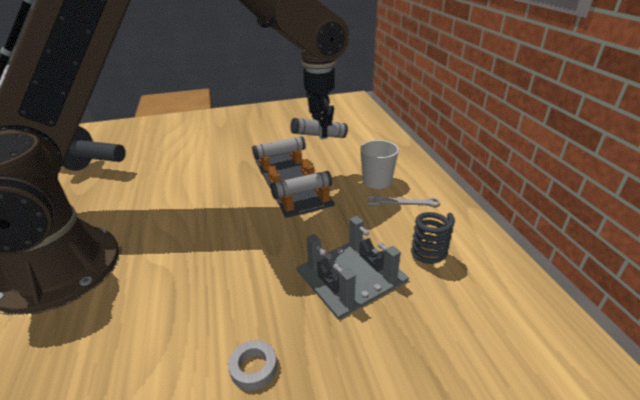

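Call:
{"api": "send_rows", "payload": {
  "motion": [
    {"grip":0.03,"delta_pos":[0.02,0,0],"yaw":0},
    {"grip":0.03,"delta_pos":[0.06,0,0],"yaw":0},
    {"grip":0.03,"delta_pos":[0.1,0,0],"yaw":0},
    {"grip":0.03,"delta_pos":[0.14,0,0],"yaw":0},
    {"grip":0.03,"delta_pos":[0.17,0,0],"yaw":0},
    {"grip":0.03,"delta_pos":[0.18,0,0.015],"yaw":0},
    {"grip":0.03,"delta_pos":[0.18,0,0.045],"yaw":0},
    {"grip":0.03,"delta_pos":[0.18,0,0.065],"yaw":0},
    {"grip":0.03,"delta_pos":[0.18,0,0.075],"yaw":0},
    {"grip":0.03,"delta_pos":[0.18,0,0.084],"yaw":0},
    {"grip":0.03,"delta_pos":[0.18,0,0.092],"yaw":0},
    {"grip":0.03,"delta_pos":[0.18,0,0.098],"yaw":0},
    {"grip":0.03,"delta_pos":[0.18,0,0.098],"yaw":0},
    {"grip":0.03,"delta_pos":[0.18,0,0.08],"yaw":0},
    {"grip":0.03,"delta_pos":[0.18,0,0.05],"yaw":0},
    {"grip":0.03,"delta_pos":[0.18,0,0.02],"yaw":0},
    {"grip":0.03,"delta_pos":[0.18,0,0],"yaw":0},
    {"grip":0.03,"delta_pos":[0.18,0,0],"yaw":0},
    {"grip":0.03,"delta_pos":[0.18,0,0],"yaw":0}
  ]
}}

```text
time: 16.55
tcp_pos: [0.455, 0.1771, 0.1222]
ee_rot: [-0.188, 3.135, 0.0]
wrist_force: [-0.1, 0.4, -5.3]
finger_gap: 0.0392
```

```bash
python3 - <<'E'
from h import *
p=tq(8,name='s7'); tilt(p,0)
E
```

```text
t 16.95 tcp [0.4548 0.1771 0.1218] gap 0.0398
F tool [ 0.05  -0.289  4.954] T tool [-0.0223 -0.0245  0.0079] +- [0.037  0.023  0.0225]
cart 0.84 [0.444 0.162 0.146] 759 tilt(+x end up) deg 17.3 yaw 6.1
cart 0.71 [0.55  0.067 0.062] 882 tilt(+x end up) deg -0.5 yaw 6.8
cart 0.68 [0.536 0.276 0.06 ] 611 tilt(+x end up) deg 1.7 yaw 8.1
cart 0.61 [0.545 0.177 0.019] 699 tilt(+x end up) deg -1.9 yaw -80.3
```

View pics/s7.png

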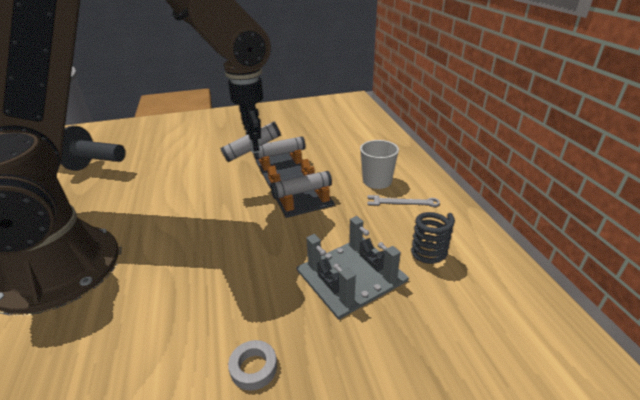

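Call:
{"api": "send_rows", "payload": {
  "motion": [
    {"grip":0.03,"delta_pos":[-0.025,0,0],"yaw":0},
    {"grip":0.03,"delta_pos":[-0.06,0,0],"yaw":0},
    {"grip":0.03,"delta_pos":[-0.085,0,0.01],"yaw":0},
    {"grip":0.03,"delta_pos":[-0.09,0,0.03],"yaw":0},
    {"grip":0.03,"delta_pos":[-0.09,0,0.05],"yaw":0},
    {"grip":0.03,"delta_pos":[-0.09,0,0.065],"yaw":0},
    {"grip":0.03,"delta_pos":[-0.09,0,0.075],"yaw":0},
    {"grip":0.03,"delta_pos":[-0.09,0,0.083],"yaw":0},
    {"grip":0.03,"delta_pos":[-0.09,0,0.089],"yaw":0},
    {"grip":0.03,"delta_pos":[-0.09,0,0.0895],"yaw":0},
    {"grip":0.05,"delta_pos":[-0.09,0,0.089],"yaw":0},
    {"grip":0.07,"delta_pos":[-0.09,0,0.089],"yaw":0},
    {"grip":0.0854,"delta_pos":[-0.09,0,0.089],"yaw":0},
    {"grip":0.0854,"delta_pos":[-0.09,0,0.089],"yaw":0},
    {"grip":0.0854,"delta_pos":[-0.09,0,0.06],"yaw":0},
    {"grip":0.0854,"delta_pos":[-0.09,0,0.02],"yaw":0},
    {"grip":0.0854,"delta_pos":[-0.09,0,0],"yaw":0},
    {"grip":0.0854,"delta_pos":[-0.09,-0.04,0],"yaw":0},
    {"grip":0.0854,"delta_pos":[-0.089,-0.08,0],"yaw":0},
    {"grip":0.0854,"delta_pos":[-0.088,-0.105,0],"yaw":0}
  ]
}}

```text
time: 19.0
tcp_pos: [0.555, 0.0816, 0.1227]
ee_rot: [-0.187, 3.135, -0.0]
wrist_force: [-0.3, 0.4, -0.0]
finger_gap: 0.0853
```

```bash
python3 - <<'E'
from h import *
p=robot.snapshot('side'); save(p,'s8'); tilt(p,0)
s=st()
M=R.from_rotvec(s['ee_rot']).as_matrix()
print('delta',(M.T@(np.array([.5548,.0816,.034])-s['tcp_pos'])).round(4))
E
```

```text
cart 0.79 [0.548 0.067 0.063] 844 tilt(+x end up) deg 0.4 yaw 6.2
cart 0.69 [0.512 0.273 0.06 ] 490 tilt(+x end up) deg -2.6 yaw 6.5
cart 0.68 [0.522 0.169 0.062] 592 tilt(+x end up) deg -1.6 yaw 5.7
{'time': 19.1, 'joints': [0.0271, 0.5363, 1.8291, -0.0001, 0.776, -1.6604], 'tcp_pos': [0.5551, 0.081, 0.1224], 'ee_rot': [-0.1834, 3.136, -0.0001], 'wrist_force': [-0.3168, 0.142, 0.6474], 'ft_torque': [0.0255, 0.0001, 0.0435], 'finger_gap': 0.0853}
delta [0.0002 0.0007 0.0884]
```

View pics/s8.png

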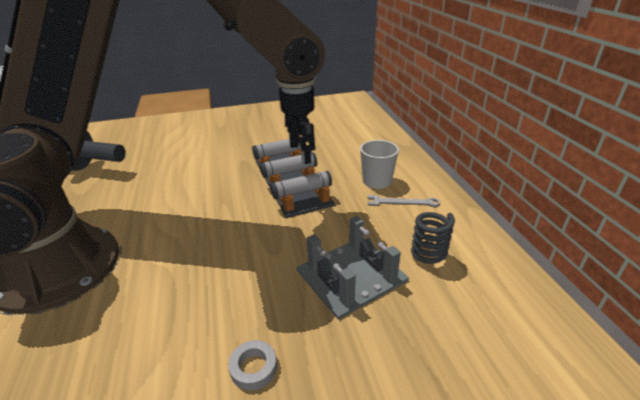

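Call:
{"api": "send_rows", "payload": {
  "motion": [
    {"grip":0.0854,"delta_pos":[0,0.0005,0.04],"yaw":0},
    {"grip":0.0854,"delta_pos":[0,0.0005,0.075],"yaw":0},
    {"grip":0.07,"delta_pos":[0,0.0005,0.0895],"yaw":0},
    {"grip":0.05,"delta_pos":[0,0.0005,0.0895],"yaw":0},
    {"grip":0.03,"delta_pos":[0,0.0005,0.0895],"yaw":0},
    {"grip":0.03,"delta_pos":[0,0.0005,0.0895],"yaw":0},
    {"grip":0.03,"delta_pos":[0,0.0005,0.0895],"yaw":0},
    {"grip":0.03,"delta_pos":[0,0.0005,0.075],"yaw":0},
    {"grip":0.03,"delta_pos":[0,0.0005,0.045],"yaw":0},
    {"grip":0.03,"delta_pos":[0,0.0005,0.015],"yaw":0},
    {"grip":0.03,"delta_pos":[0.02,0.0005,0],"yaw":0},
    {"grip":0.03,"delta_pos":[0.05,0.0005,0],"yaw":0},
    {"grip":0.03,"delta_pos":[0.08,0.0005,0],"yaw":0},
    {"grip":0.03,"delta_pos":[0.09,0.0005,0.01],"yaw":0},
    {"grip":0.03,"delta_pos":[0.09,0.0005,0.04],"yaw":0},
    {"grip":0.03,"delta_pos":[0.09,0.0005,0.07],"yaw":0},
    {"grip":0.03,"delta_pos":[0.09,0.0005,0.082],"yaw":0},
    {"grip":0.03,"delta_pos":[0.09,0.0005,0.088],"yaw":0},
    {"grip":0.03,"delta_pos":[0.09,0.0005,0.094],"yaw":0},
    {"grip":0.03,"delta_pos":[0.09,0.0005,0.098],"yaw":0}
  ]
}}

```text
time: 21.1
tcp_pos: [0.4656, 0.0731, 0.0248]
ee_rot: [-0.188, 3.135, -0.0]
wrist_force: [-2.9, -2.9, -1.1]
finger_gap: 0.0394
```

Call:
{"api": "send_rows", "payload": {
  "motion": [
    {"grip":0.03,"delta_pos":[0,0,0],"yaw":0},
    {"grip":0.03,"delta_pos":[0,0,-0.015],"yaw":0},
    {"grip":0.03,"delta_pos":[0,0,-0.045],"yaw":0},
    {"grip":0.03,"delta_pos":[0,0,-0.08],"yaw":0},
    {"grip":0.03,"delta_pos":[0,0,-0.098],"yaw":0},
    {"grip":0.03,"delta_pos":[0,0,-0.098],"yaw":0},
    {"grip":0.03,"delta_pos":[0,0,-0.098],"yaw":0}
  ]
}}

```text
time: 21.8
tcp_pos: [0.4654, 0.0732, 0.1223]
ee_rot: [-0.188, 3.135, 0.0]
wrist_force: [0.1, -0.1, -5.2]
finger_gap: 0.0397
```

```bash
python3 - <<'E'
from h import *
p=tq(8,name='s9'); tilt(p,0)
E
```

```text
t 22.2 tcp [0.4653 0.0731 0.1218] gap 0.0391
F tool [-0.087  0.147  4.997] T tool [ 0.0056 -0.0751 -0.0103] +- [0.0365 0.0267 0.0301]
cart 0.98 [0.45  0.056 0.143] 689 tilt(+x end up) deg 17.8 yaw 5.9
cart 0.94 [0.554 0.172 0.06 ] 581 tilt(+x end up) deg 3.7 yaw 8.5
cart 0.63 [0.585 0.282 0.065] 121 tilt(+x end up) deg -9.5 yaw -0.1
```

View pics/s9.png

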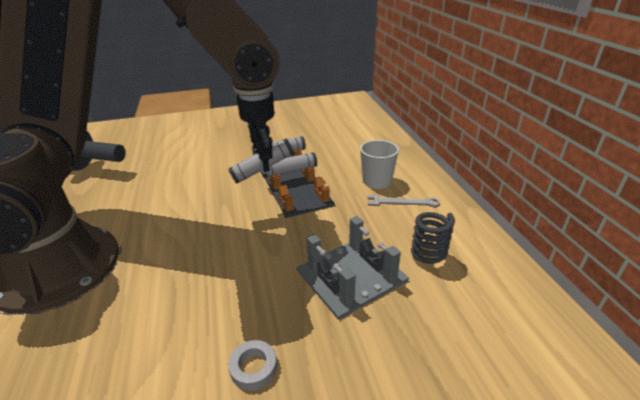

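Call:
{"api": "send_rows", "payload": {
  "motion": [
    {"grip":0.03,"delta_pos":[-0.02,0,0],"yaw":0},
    {"grip":0.03,"delta_pos":[-0.06,0,0],"yaw":0},
    {"grip":0.03,"delta_pos":[-0.1,0,0],"yaw":0},
    {"grip":0.03,"delta_pos":[-0.14,0,0],"yaw":0},
    {"grip":0.03,"delta_pos":[-0.165,0,0],"yaw":0},
    {"grip":0.03,"delta_pos":[-0.172,0,0.015],"yaw":0},
    {"grip":0.03,"delta_pos":[-0.172,0,0.045],"yaw":0},
    {"grip":0.03,"delta_pos":[-0.172,0,0.065],"yaw":0},
    {"grip":0.03,"delta_pos":[-0.172,0,0.075],"yaw":0},
    {"grip":0.03,"delta_pos":[-0.172,0,0.084],"yaw":0},
    {"grip":0.03,"delta_pos":[-0.172,0,0.09],"yaw":0},
    {"grip":0.03,"delta_pos":[-0.172,0,0.0955],"yaw":0},
    {"grip":0.03,"delta_pos":[-0.172,0,0.0955],"yaw":0},
    {"grip":0.03,"delta_pos":[-0.172,0,0.08],"yaw":0},
    {"grip":0.03,"delta_pos":[-0.172,0,0.05],"yaw":0},
    {"grip":0.03,"delta_pos":[-0.172,0,0.02],"yaw":0},
    {"grip":0.03,"delta_pos":[-0.172,0,0],"yaw":0},
    {"grip":0.03,"delta_pos":[-0.172,0,0],"yaw":0},
    {"grip":0.03,"delta_pos":[-0.172,0,0],"yaw":0}
  ]
}}

```text
time: 24.15
tcp_pos: [0.6357, 0.0938, 0.1223]
ee_rot: [0.188, -3.136, -0.0]
wrist_force: [0.8, 0.2, -6.0]
finger_gap: 0.0391
```

```bash
python3 - <<'E'
from h import *
p=tq(8,name='s10'); tilt(p,0)
E
```

```text
t 24.55 tcp [0.6361 0.0936 0.1217] gap 0.0392
F tool [-0.226  0.234  5.332] T tool [-0.0005  0.0717  0.0038] +- [0.0208 0.0348 0.0186]
cart 0.72 [0.617 0.077 0.152] 653 tilt(+x end up) deg -9.2 yaw 5.6
cart 0.62 [0.537 0.17  0.061] 692 tilt(+x end up) deg -1.0 yaw 6.6
cart 0.32 [0.555 0.095 0.016] 1825 tilt(+x end up) deg 0.1 yaw -89.5
```

View pics/s10.png

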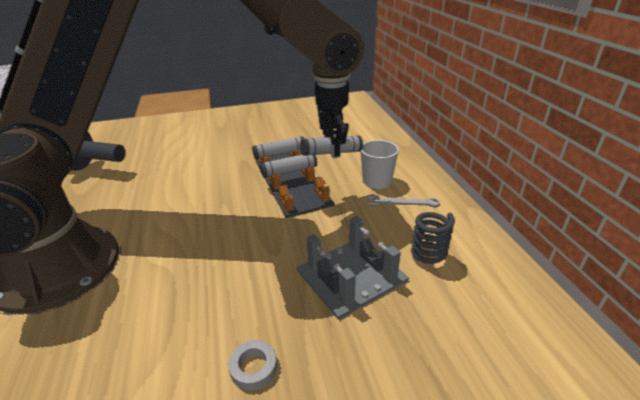

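Call:
{"api": "send_rows", "payload": {
  "motion": [
    {"grip":0.03,"delta_pos":[0.025,0,0],"yaw":0},
    {"grip":0.03,"delta_pos":[0.055,0,0],"yaw":0},
    {"grip":0.03,"delta_pos":[0.077,0,0.01],"yaw":0},
    {"grip":0.03,"delta_pos":[0.082,0,0.03],"yaw":0},
    {"grip":0.03,"delta_pos":[0.082,0,0.05],"yaw":0},
    {"grip":0.03,"delta_pos":[0.082,0,0.065],"yaw":0},
    {"grip":0.03,"delta_pos":[0.082,0,0.075],"yaw":0},
    {"grip":0.03,"delta_pos":[0.082,0,0.083],"yaw":0},
    {"grip":0.03,"delta_pos":[0.082,0,0.089],"yaw":0},
    {"grip":0.03,"delta_pos":[0.082,0,0.0895],"yaw":0},
    {"grip":0.05,"delta_pos":[0.082,0,0.0895],"yaw":0},
    {"grip":0.05,"delta_pos":[0.082,0,0.0895],"yaw":0}
  ]
}}

```text
time: 25.8
tcp_pos: [0.5553, 0.0839, 0.0333]
ee_rot: [-0.188, 3.134, 0.0]
wrist_force: [-0.9, -0.1, -0.6]
finger_gap: 0.0498
```

```bash
python3 - <<'E'
from h import *
import pickle
P=np.load('P.npy');ms,s_,rk=pickle.load(open('masks.pkl','rb'))
q=P[s_[0]['pixels']]
for z0,z1 in((.078,.092),(.006,.014)):
    k=q[(q[:,2]>z0)&(q[:,2]<z1)]
    print(cv2.minAreaRect((k[:,:2]*1000).astype(np.float32)))
p=robot.snapshot('side'); save(p,'s11'); tilt(p,0); st()
E
```

```text
((595.3695678710938, -193.74740600585938), (124.05503845214844, 136.1421356201172), 18.27013397216797)
((595.0906372070312, -194.3228759765625), (168.6490020751953, 150.7359619140625), 18.324010848999023)
cart 0.83 [0.499 0.27  0.061] 322 tilt(+x end up) deg -1.4 yaw 6.9
cart 0.79 [0.502 0.166 0.062] 382 tilt(+x end up) deg -1.7 yaw 5.6
cart 0.58 [0.536 0.066 0.062] 627 tilt(+x end up) deg 0.2 yaw 5.5
cart 0.34 [ 0.591 -0.217  0.021] 4111 tilt(+x end up) deg 0.2 yaw 24.9
cart 0.2 [ 0.759 -0.202  0.066] 1530 tilt(+x end up) deg 75.0 yaw 29.4
{'time': 25.9, 'joints': [0.0324, 0.6746, 1.8826, 0.0003, 0.5833, -1.6584], 'tcp_pos': [0.5551, 0.084, 0.0332], 'ee_rot': [-0.1881, 3.1348, 0.0002], 'wrist_force': [-0.4221, -0.8157, -0.5635], 'ft_torque': [0.0021, -0.0265, 0.0324], 'finger_gap': 0.05}
```

View pics/s11.png

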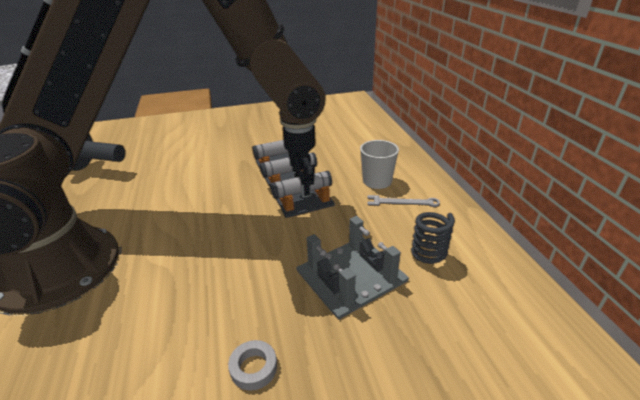

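Call:
{"api": "send_rows", "payload": {
  "motion": [
    {"grip":0.03,"delta_pos":[0,0,0],"yaw":0},
    {"grip":0.03,"delta_pos":[0,0,0],"yaw":0},
    {"grip":0.03,"delta_pos":[0,0,0],"yaw":0},
    {"grip":0.03,"delta_pos":[0,0,-0.02],"yaw":0},
    {"grip":0.03,"delta_pos":[0,0,-0.05],"yaw":0},
    {"grip":0.03,"delta_pos":[0,0,-0.085],"yaw":0},
    {"grip":0.03,"delta_pos":[0,0,-0.115],"yaw":0},
    {"grip":0.03,"delta_pos":[0,0,-0.125],"yaw":0},
    {"grip":0.03,"delta_pos":[0,0,-0.125],"yaw":0}
  ],
  "grip_force": 60
}}

```text
time: 26.8
tcp_pos: [0.555, 0.0839, 0.1584]
ee_rot: [-0.188, 3.134, 0.0]
wrist_force: [-0.6, -0.3, -5.8]
finger_gap: 0.0385
```

```bash
python3 - <<'E'
from h import *
p=robot.snapshot('side'); save(p,'s12'); tilt(p,0); s=st()
M=R.from_rotvec(s['ee_rot']).as_matrix(); a=np.degrees(np.arctan2(M[1,1],M[0,1]))
print(a,'yaw',-np.radians(108.3-a))
print('delta',(M.T@(np.array([.5953,-.194,.145])-s['tcp_pos'])).round(4))
E
```

```text
cart 0.74 [0.54  0.068 0.185] 805 tilt(+x end up) deg -0.4 yaw 5.9
cart 0.64 [0.489 0.269 0.056] 189 tilt(+x end up) deg -14.4 yaw 6.1
{'time': 26.9, 'joints': [0.0322, 0.4897, 1.7996, 0.0001, 0.8543, -1.6584], 'tcp_pos': [0.5541, 0.0838, 0.1564], 'ee_rot': [0.1878, -3.134, -0.0002], 'wrist_force': [-0.2095, 0.1941, -6.4441], 'ft_torque': [-0.0223, 0.0949, 0.0182], 'finger_gap': 0.0385}
96.8587507480197 yaw -0.1996874699883945
delta [-0.0077 -0.2808  0.0113]
```

View pics/s12.png

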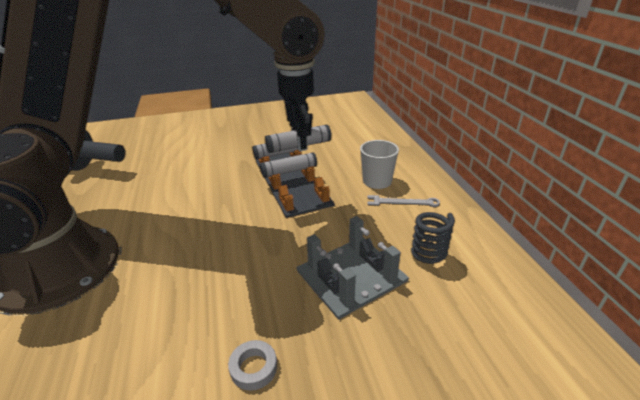

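Call:
{"api": "send_rows", "payload": {
  "motion": [
    {"grip":0.03,"delta_pos":[-0.001,-0.02,0],"yaw":0},
    {"grip":0.03,"delta_pos":[-0.002,-0.055,0],"yaw":-0.04},
    {"grip":0.03,"delta_pos":[-0.003,-0.095,0],"yaw":-0.08},
    {"grip":0.03,"delta_pos":[-0.004,-0.135,0],"yaw":-0.12},
    {"grip":0.03,"delta_pos":[-0.005,-0.175,0],"yaw":-0.16},
    {"grip":0.03,"delta_pos":[-0.006,-0.215,0],"yaw":-0.1997},
    {"grip":0.03,"delta_pos":[-0.007,-0.25,0],"yaw":-0.1997},
    {"grip":0.03,"delta_pos":[-0.0077,-0.272,0],"yaw":-0.1997},
    {"grip":0.03,"delta_pos":[-0.0077,-0.2808,0],"yaw":-0.1997},
    {"grip":0.03,"delta_pos":[-0.0077,-0.2808,0],"yaw":-0.1997},
    {"grip":0.03,"delta_pos":[-0.0077,-0.2808,0],"yaw":-0.1997}
  ]
}}

```text
time: 28.0
tcp_pos: [0.5955, -0.193, 0.1567]
ee_rot: [0.5, -3.1, -0.002]
wrist_force: [-0.6, 0.1, -4.5]
finger_gap: 0.0384
```

```bash
python3 - <<'E'
from h import *
s=st();w=robot.snapshot('wrist'); save(w,'w2')
M=R.from_rotvec(s['ee_rot']).as_matrix(); a=np.degrees(np.arctan2(M[1,1],M[0,1]))
print(a,'delta',(M.T@(np.array([.5953,-.194,.145])-s['tcp_pos'])).round(4))
X=np.eye(4);X[:3,:3]=M;X[:3,3]=s['tcp_pos'];w['world_from_camera']=X@np.array(w['mount'])
tilt(w,0)
K=np.array(w['camera_matrix']);T=w['world_from_camera'];d=w['depth']
v,u=np.mgrid[0:400,0:640]
P=np.stack([(u-K[0,2])/K[0,0]*d,-(v-K[1,2])/K[1,1]*d,-d],-1)@T[:3,:3].T+T[:3,3]
np.save('Pw.npy',P)
q=P[d>0]; 
for z0,z1 in((.078,.09),(.005,.015)):
    k=q[(abs(q[:,2]-(z0+z1)/2)<(z1-z0)/2)&(np.hypot(q[:,0]-.595,q[:,1]+.194)<.12)]
    print(len(k),cv2.minAreaRect((k[:,:2]*1000).astype(np.float32)))
E
```

```text
{'time': 28.0, 'joints': [-0.419, 0.5717, 1.6333, 0.0004, 0.9386, -2.3098], 'tcp_pos': [0.5955, -0.193, 0.1567], 'ee_rot': [0.4999, -3.1, -0.0021], 'wrist_force': [-0.6124, 0.0503, -4.5381], 'ft_torque': [-0.0329, 0.0146, -0.0071], 'finger_gap': 0.0384}
108.31934430177074 delta [ 0.0005 -0.0009  0.0117]
cart 0.63 [ 0.564 -0.203  0.194] 22868 tilt(+x end up) deg -0.6 yaw 18.7
2573 ((593.8322143554688, -193.36935424804688), (122.90445709228516, 136.35525512695312), 18.29190444946289)
6921 ((579.8989868164062, -197.814208984375), (139.5803680419922, 150.3821563720703), 18.300695419311523)
```

View pics/w2.png

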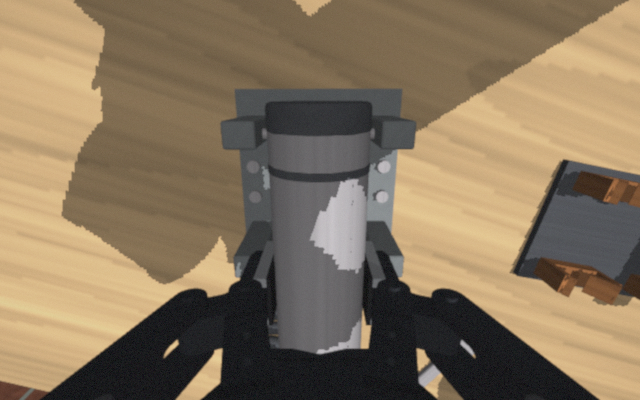

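Call:
{"api": "send_rows", "payload": {
  "motion": [
    {"grip":0.03,"delta_pos":[0.0005,-0.0005,0.02],"yaw":0},
    {"grip":0.03,"delta_pos":[0.0005,-0.0005,0.05],"yaw":0},
    {"grip":0.03,"delta_pos":[0.0005,-0.0005,0.075],"yaw":0},
    {"grip":0.03,"delta_pos":[0.0005,-0.0005,0.088],"yaw":0},
    {"grip":0.03,"delta_pos":[0.0005,-0.0005,0.093],"yaw":0},
    {"grip":0.03,"delta_pos":[0.0005,-0.0005,0.096],"yaw":0},
    {"grip":0.03,"delta_pos":[0.0005,-0.0005,0.099],"yaw":0},
    {"grip":0.03,"delta_pos":[0.0005,-0.0005,0.102],"yaw":0},
    {"grip":0.03,"delta_pos":[0.0005,-0.0005,0.102],"yaw":0}
  ]
}}

```text
time: 29.0
tcp_pos: [0.5968, -0.1944, 0.0575]
ee_rot: [-0.499, 3.099, -0.002]
wrist_force: [2.8, 4.3, -0.1]
finger_gap: 0.0384
```

```bash
python3 - <<'E'
from h import *
p=tq(2,name='s13')
E
```

```text
t 29.1 tcp [ 0.5968 -0.1943  0.0575] gap 0.0384
F tool [-3.783  3.393  0.849] T tool [-0.6922 -0.4296  0.0339] +- [0.0111 0.0118 0.0359]
```

View pics/s13.png

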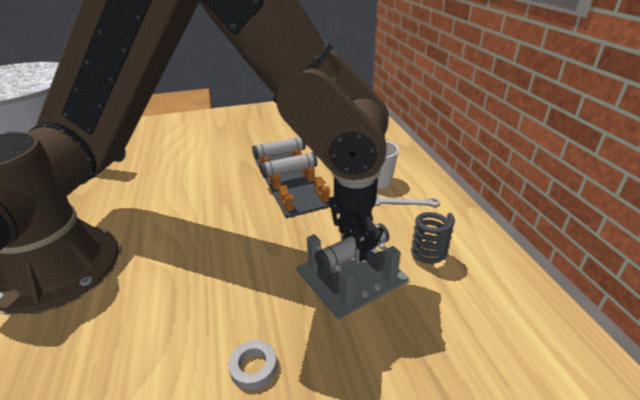

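Call:
{"api": "send_rows", "payload": {
  "motion": [
    {"grip":0.03,"delta_pos":[0,0,0.003],"yaw":0},
    {"grip":0.03,"delta_pos":[0,0,0.006],"yaw":0},
    {"grip":0.03,"delta_pos":[0,0,0.009],"yaw":0},
    {"grip":0.03,"delta_pos":[0,0,0.012],"yaw":0},
    {"grip":0.03,"delta_pos":[0,0,0.014],"yaw":0},
    {"grip":0.03,"delta_pos":[0,0,0.016],"yaw":0},
    {"grip":0.03,"delta_pos":[0,0,0.016],"yaw":0}
  ]
}}

```text
time: 29.8
tcp_pos: [0.5954, -0.1942, 0.0394]
ee_rot: [0.499, -3.101, -0.002]
wrist_force: [0.8, 6.5, -1.1]
finger_gap: 0.0383
```

```bash
python3 - <<'E'
from h import *
p=tq(2,name='s14'); tilt(p,0)
E
```

```text
t 29.9 tcp [ 0.5954 -0.1942  0.0394] gap 0.0384
F tool [-1.822  5.56   1.97 ] T tool [-0.8817 -0.243   0.0241] +- [0.0011 0.0177 0.0093]
cart 0.93 [0.519 0.274 0.061] 537 tilt(+x end up) deg -1.7 yaw 6.2
cart 0.88 [0.531 0.169 0.062] 650 tilt(+x end up) deg -0.7 yaw 6.3
cart 0.68 [ 0.553 -0.218  0.071] 740 tilt(+x end up) deg 6.5 yaw 16.2
```

View pics/s14.png

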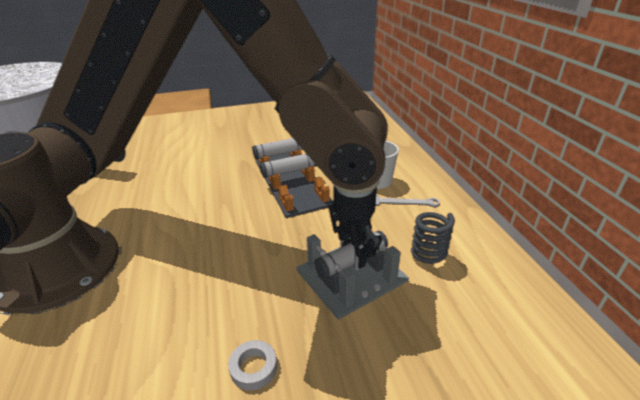

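Call:
{"api": "send_rows", "payload": {
  "motion": [
    {"grip":0.03,"delta_pos":[0,0,0.001],"yaw":0},
    {"grip":0.03,"delta_pos":[0,0,0.002],"yaw":0},
    {"grip":0.03,"delta_pos":[0,0,0.0025],"yaw":0}
  ]
}}

```text
time: 30.25
tcp_pos: [0.5955, -0.1942, 0.0391]
ee_rot: [-0.5, 3.101, 0.001]
wrist_force: [-10.0, 10.6, 26.6]
finger_gap: 0.0383
```

```bash
python3 - <<'E'
from h import *
p=tq(2,name='s15')
E
```

```text
t 30.35 tcp [ 0.5955 -0.1942  0.0392] gap 0.0386
F tool [  5.182  11.349 -21.538] T tool [-1.5289  0.795   0.0932] +- [0.0425 0.0048 0.0156]
```

Call:
{"api": "send_rows", "payload": {
  "motion": [
    {"grip":0.03,"delta_pos":[0,0,-0.0015],"yaw":0},
    {"grip":0.05,"delta_pos":[0,0,-0.0015],"yaw":0},
    {"grip":0.07,"delta_pos":[0,0,-0.0015],"yaw":0},
    {"grip":0.07,"delta_pos":[0,0,-0.0015],"yaw":0},
    {"grip":0.07,"delta_pos":[0,0,-0.03],"yaw":0},
    {"grip":0.07,"delta_pos":[0,0,-0.07],"yaw":0},
    {"grip":0.07,"delta_pos":[0,0,-0.12],"yaw":0},
    {"grip":0.07,"delta_pos":[0,0,-0.15],"yaw":0},
    {"grip":0.07,"delta_pos":[0,0,-0.15],"yaw":0}
  ]
}}

```text
time: 31.25
tcp_pos: [0.5972, -0.1955, 0.192]
ee_rot: [-0.498, 3.095, -0.007]
wrist_force: [-1.2, -0.4, -1.0]
finger_gap: 0.07
```

```bash
python3 - <<'E'
from h import *
p=robot.snapshot('side'); save(p,'s16'); tilt(p,0)
s=st();w=robot.snapshot('wrist'); save(w,'w3')
M=R.from_rotvec(s['ee_rot']).as_matrix()
X=np.eye(4);X[:3,:3]=M;X[:3,3]=s['tcp_pos'];w['world_from_camera']=X@np.array(w['mount'])
tilt(w,0)
K=np.array(w['camera_matrix']);T=w['world_from_camera'];d=w['depth']
v,u=np.mgrid[0:400,0:640]
P=np.stack([(u-K[0,2])/K[0,0]*d,-(v-K[1,2])/K[1,1]*d,-d],-1)@T[:3,:3].T+T[:3,3]
q=P[d>0]; a=np.radians(18.3);dd=q[:,:2]-[.5945,-.1936];U=dd@[np.cos(a),np.sin(a)];V=dd@[-np.sin(a),np.cos(a)]
np.save('Pw2.npy',P)
m=(abs(V)<.022)&(abs(U)<.11)&(q[:,2]>.05)&(q[:,2]<.11)
for lo in np.arange(-.09,.1,.015):
    k=m&(U>lo)&(U<=lo+.015)
    if k.sum()>5:
        z=q[k,2]; top=V[k][z>np.percentile(z,85)]
        print(lo.round(3),k.sum(),'ztop',np.percentile(z,98).round(4),'vtop',top.mean().round(4))
print('U ext',U[m].min(),U[m].max())
E
```

```text
cart 0.95 [0.538 0.17  0.062] 724 tilt(+x end up) deg 0.6 yaw 6.8
cart 0.93 [ 0.586 -0.208  0.071] 1344 tilt(+x end up) deg 1.9 yaw 17.7
cart 0.69 [0.531 0.277 0.061] 671 tilt(+x end up) deg 0.8 yaw 8.1
{'time': 31.35, 'joints': [-0.4215, 0.5371, 1.604, 0.0, 0.9995, -2.3115], 'tcp_pos': [0.5956, -0.1948, 0.1875], 'ee_rot': [-0.4991, 3.1008, -0.0009], 'wrist_force': [0.0469, -0.8587, -0.1632], 'ft_torque': [0.0103, -0.0496, 0.0263], 'finger_gap': 0.0698}
cart 0.68 [ 0.587 -0.195  0.076] 6902 tilt(+x end up) deg 0.2 yaw 18.6
cart 0.58 [0.613 0.177 0.048] 28 tilt(+x end up) deg 38.5 yaw -11.5
-0.09 89 ztop 0.0797 vtop -0.0007
-0.075 891 ztop 0.0803 vtop 0.0007
-0.06 993 ztop 0.0803 vtop 0.0001
-0.045 826 ztop 0.0803 vtop 0.0009
-0.03 775 ztop 0.0804 vtop 0.0006
-0.015 723 ztop 0.0803 vtop 0.0005
0.0 696 ztop 0.0802 vtop 0.0007
0.015 665 ztop 0.0803 vtop 0.0005
0.03 634 ztop 0.0803 vtop 0.0005
0.045 719 ztop 0.0805 vtop 0.001
0.06 520 ztop 0.0805 vtop 0.0005
U ext -0.07591096338794824 0.07394824499586147
```

View pics/w3.png

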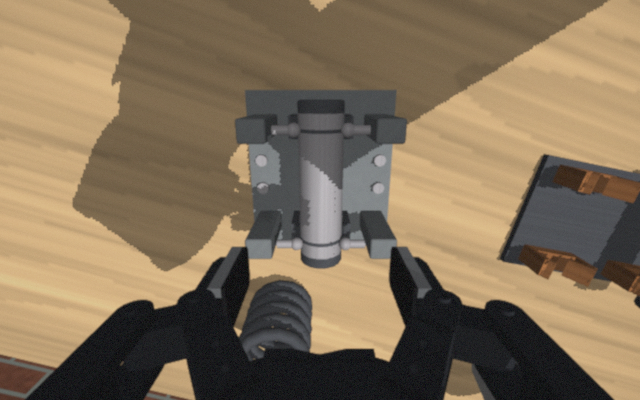

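View pics/s16.png

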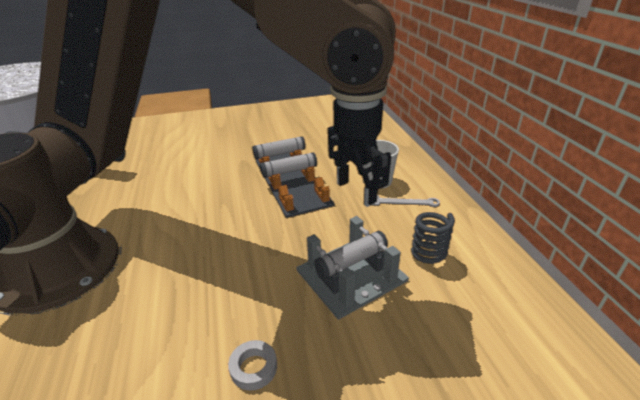

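```bash
python3 - <<'E'
from h import *
print(robot.hand_in()); print(robot.sense()['time'])
E
```

```text
the job is handed in; nothing more can be done
None
the job is handed in; nothing more can be done
```

The cartridge with the loose core was the one in the rack place nearest the stand. It is now pressed home in the stand's clips, and the job was handed in at about 31 s.

**How each was tested:** I gripped each cartridge lightly at its middle. I tipped it in the fingers by lowering one end onto a rack saddle, then lifted it and read the wrist moment, and did the same for the other end. A loose core should change the moment by about 0.14 N·m between the two ends.

| Cartridge (rack place) | Tip one way | Tip other way | Moment about the jaw axis (N·m) | Result |
|---|---|---|---|---|
| Far place | −15° | +17° | −0.016 and −0.016 | sound, put back in the rack |
| Middle place | −16.5° | +17° | −0.002 and −0.025 | sound, put back in the rack |
| Place nearest the stand | +18° | −9° | −0.075 and +0.072 | loose core |

The loose one's second tip was only about 9°, because I kept the movement short to stay clear of the tub. Its first tip, at about 18°, is well past the required 9°.

**Pressing it in:** I levelled it in the rack, gripped it again and pushed it past the plungers until it stopped against the saddles. The wrist force peaked at about 30 N.

**Last checks after letting go:**
- **Loose cartridge:** its axis was about 60.3 mm above the bench, level, within 1 mm sideways and about 1 mm lengthwise. The wrist camera showed it seated between both pairs of plungers.
- **Sound cartridges:** the side camera put both lying in the rack, level to about 1° and in their original positions.
- **Bystanders and gripper:** the bystanders looked unmoved in the side picture, though I did not measure them again. The gripper was open and clear of everything.

No check failed. Some of the side camera's tilt readings were a few degrees off where the arm blocked the view, and clear views put them level.

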